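# Load a slide cassette through the scanner's dust flap

### The arm

A 7-joint arm with a two-finger parallel gripper is mounted at the origin on the work surface. World frame = base frame: x ahead of the robot, y to its left, z up, the work surface at z = 0. Lengths are in m, angles in rad, forces in N, time in s.
With the tool pointing down it reaches from about 0.425 to 1.025 m from the base axis. Payload 3.6 kg.
Tool frame: the origin (TCP) lies midway between the tips of the shut fingers; the grasp point (between the pads) lies 19 mm behind it (bot.tcp_to_grasp is the distance from the TCP to the grasp point, in m); z points along the fingers, y is the line along which they close (so a half turn about z gives the same grasp; the last joint's range is limited). The gripper opens to 85 mm and grips with 20 to 120 N. Pads are 22 mm wide; open, the fingers measure 114 mm over their backs; the gripper's body (76 mm by 85 mm) begins 54 mm behind the grasp point. The pads swing forward as they close: fully open they stand 13 mm farther back than shut.
Start: joints at [1.054, 0.591, 0.048, 1.609, -0.033, 0.943, -0.034], TCP at [0.298, -0.661, 0.231] pointing down, gripper open.
Joint ranges: [-2.69, 2.69], [-0.47, 2.24], [-1.27, 1.36], [0.19, 2.51], [-1.53, 4.68], [0.08, 2.07], [-3.09, 3.09]. Speed limits (rad/s): [2.57, 2.57, 3.14, 3.14, 3.14, 3.14, 3.14].

### API

Orientations are given as a rotation vector (axis times angle).
In Python, from cell import bot gives the robot as it stands. The module is installed in compiled form; this text tells all that it offers.
- The arm moves only by the tool play_rows, never from a script. Its argument "moves" is one flat list of numbers, 6 for each row, row after row: the shift along the tool's x, y, z in cm, then the turn, a rotation vector about the tool's x, y, z in rad. In form: [x, y, z, rx, ry, rz, x, y, z, rx, ry, rz, ...]. A call has 1 to 20 rows; each row shifts and turns the commanded pose from where the row before left it, along the tool's axes as they then stand; what a row does not reach is not made up. A row lasts 1/8 s, in which the tool goes at most 62.5 mm and 10.7 degrees, less where a joint would pass 70% of its speed; a pose out of reach is approached as far as the arm can. A call with a gripper value outside its range is refused whole. "hand" is the finger opening in cm, from 0 to 8.54, set as the call begins (left out, the last holds). The fingers move at their own pace and stop on an object; "squeeze" is the grip in N (left out, the last holds). Time passes only in rows, so rows that do not move let the fingers close. It gives the time, the measured TCP pose, the force, the opening and the grip force at its end, in the units of the state.
- bot.get_state(): the state, without advancing time (a new reading comes with each control period).
- bot.capture(name): name is "scene" or "side" or "wrist"; returns (picture, depth): 384x512x3 uint8, blue, green, red; 384x512 float32, m along the optical axis (not along the pixel's ray), 0 where there is no reading.
- bot.camera_model(name): a dict with "fx", "fy", "cx", "cy" (pixels), "pose" (4x4, takes a point from camera to world coordinates); the wrist camera has in their place "mount" (4x4, takes a point from camera to tool coordinates, whose origin is the TCP and whose axes are the flange's). Camera axes: x right, y down, z forward; pixel columns grow to the right and rows downward; lengths in m; the calibration is good to about 2 mm. A picture is of the moment at which its call begins: read the wrist's pose just before it. camera_model takes no time and is no camera call.
- bot.finish_job(): hands the job in; it is judged then, once.
The state is a dict: "time": time; "joints": joint angles; "qvel": joint speeds; "joint_torque": joint torques, N m; "tcp_pos": TCP position; "tool_rot": TCP orientation; "contact_force": force on the tool from outside, world axes, zero at the start; "wrist_torque": the same for the moment, N m; "gripper_width": finger opening in m; "gripper_force": force on a finger pad.
Only numpy, scipy, OpenCV 4.12 (cv2) and the standard library are available. Lean on these libraries where they do the work, as an engineer would, in place of code of your own. Each camera call takes 0.05 s, during which the arm holds its last target. There are 200 camera calls.

### The job

Stand the slide cassette on the loading ledge of the slide scanner's port and push it with the pusher through the sprung dust flap until it is fully home and the indicator pin at the back is pushed right out - gently, for the stop inside must not be shoved out of its setting. Draw the pusher out so that the flap shuts behind the cassette, and lay the pusher back down on the bench; keep the cassette upright all the time and leave the other things where they are.

Things in the scene. Friction and masses are not known exactly. Their poses are not given: they have to be found in the camera images.
- port: The scanner's loading port, a grey metal tunnel with a milky see-through roof, fixed to the bench. Origin: on the bench, on the tunnel's centre line, in the plane of the shut flap. Its x axis is the push direction (into the tunnel), z up. An aluminium floor plate, 108 mm wide, top 12 mm above the bench, runs from x = -100 to 192 mm; the part before x = 0 is the open loading ledge.
- flap (a joint): Dust flap in the tunnel mouth: dark steel plate 50 mm wide, 48 mm high, hinged at its top edge (62 mm above the bench, port x = 2 mm). Swings inwards only: 0 rad shut, 1.45 the end; a light spring (1 to 2 N at the lower edge) shuts it. It rests on what is under it and falls shut once the cassette's rear is over 46 mm past the port's origin and the pusher is out.
- home_pin (a joint): Brass indicator pin of the stop. Its sprung front end (0.3 N, too weak to push the cassette back) stands 10 mm before the stop's face; its rear end sticks out of the port's rear wall. 0 m until a cassette touches it, 0.010 m when the cassette is home; it slides along the port's x, further out at the rear.
- cassette_mid (a point): Centre of the slide cassette, a grey plastic block with slide edges in its top, 70 mm long (x), 50 mm wide (y), 36 mm high (z), about 0.18 kg; the point lies 18 mm above its underside. The two ends are alike: either may go in first, lengthwise.
- pusher_grip (a point): Grip point of the pusher, a straight bar lying flat: half-way up its black handle, 17 mm above its underside. x points along it to its pushing end, 155 mm ahead; z up. Handle 70 mm long (x = -55 to 15 mm of this point), 22 wide, 34 high; then an aluminium blade 14 wide, 28 high, underside level with the handle's. 0.13 kg, centre of mass 40 mm ahead of this point.
- oil_bottle: Bystander: small amber bottle, 32 mm diameter, 75 mm high. Origin under its centre.
- slide_box: Bystander: white flat box 85 x 60 x 32 mm. Origin under its centre.
- lens_pot: Bystander: black round lens pot, 46 mm diameter, 56 mm high. Origin under its centre.
- ledge (a point): Where the cassette's underside may stand: centre line of the ledge, on its top, 55 mm before the flap (port x = -55 mm, z = 12 mm); axes as the port's. Beside the mouth two steel lead-in plates, 50 mm high, flare outwards from x = 0 to port x = -17 mm, from 54 to 69 mm apart (inner faces); the rest of the ledge is open.
- tunnel (a point): Middle of the tunnel's floor (port x = 96 mm, z = 12 mm). Inside 54 mm wide, from x = 0; walls 20 mm thick; roof underside 68 mm, top 72 mm above the bench. The stop inside lies at a depth that differs each time: the leading face of the home cassette ends somewhere from port x = 119 to 153 mm, felt as an end to the push. Until then the push takes 1 to 6 N.
- stop_shift (a joint): How far the stop inside has been shoved back from its setting, along the port's x. It starts at 0 m wherever the stop is set. The stop is only clamped by friction: it stands firm up to 13 N and slides back, and stays there, if the cassette is pressed harder; it must not be shoved back (up to 4 mm does no harm).

How it is judged:
By the outcome, as a careful person would: the job done as asked, in the order asked, and still so for the second after the job is handed in, with the robot touching nothing.
It also fails if it takes over 67 s, if anything falls off the work surface, if the arm or the gripper's body presses on something with over 40 N, if the wrist force passes 120 N, or if a joint passes its speed limit or range.

## Working session

There is one attempt and no reset: what is moved stays moved. The work goes in short steps, Python scripts to look and compute and a tool call to move; the robot and the scene stay as the last step left them, time stands still between calls to the robot, and variables do not carry over. Pictures are saved under pics/ and viewed, at most 10 in all, crops included, and the job is handed in when it is done.

Besides the shell and the picture viewer there is one more tool, called after ">>>" as name(argument=value, ...) on one line, values as JSON. play_rows: Moves the arm, as the interface text tells. Its arguments: {"type":"object","properties":{"moves":{"type":"array","items":{"type":"number"}},"hand":{"type":"number"},"squeeze":{"type":"number"}},"required":["moves"]}

```bash
mkdir -p pics; cat > h.py <<'E'
import numpy as np,cv2
from cell import bot
from scipy.spatial.transform import Rotation as R
def cam(n):
    s=bot.get_state();im,d=bot.capture(n);m=bot.camera_model(n)
    if 'pose' in m: T=np.array(m['pose'])
    else:
        W=np.eye(4);W[:3,:3]=R.from_rotvec(s['tool_rot']).as_matrix();W[:3,3]=s['tcp_pos'];T=W@np.array(m['mount'])
    return im,d,m,T
def cloud(d,m,T):
    v,u=np.mgrid[:d.shape[0],:d.shape[1]]
    P=np.stack([(u-m['cx'])/m['fx']*d,(v-m['cy'])/m['fy']*d,d],-1)
    P=P@T[:3,:3].T+T[:3,3]; P[d==0]=np.nan
    return P
E
python3 - <<'E'
from h import *
for n in('scene','side'):
    im,d,m,T=cam(n);P=cloud(d,m,T);np.savez(f'{n}.npz',im=im,d=d,P=P)
    cv2.imwrite(f'pics/{n}0.png',cv2.resize(im,(800,600)))
    print(n,np.round(T,3).tolist())
s=bot.get_state();print({k:np.round(v,3).tolist() for k,v in s.items()})
print(bot.tcp_to_grasp,R.from_rotvec(s['tool_rot']).as_matrix().round(3).tolist(),bot.camera_model('wrist'))
E
```

```text
scene [[0.544, 0.501, -0.673, 1.476], [0.839, -0.329, 0.433, -0.517], [-0.004, -0.801, -0.599, 0.814], [0.0, 0.0, 0.0, 1.0]]
side [[-0.957, -0.173, 0.235, 0.37], [-0.291, 0.615, -0.733, 0.881], [-0.018, -0.769, -0.639, 0.825], [0.0, 0.0, 0.0, 1.0]]
{'time': 0.1, 'joints': [1.054, 0.592, 0.048, 1.61, -0.033, 0.943, -0.034], 'qvel': [-0.001, -0.001, -0.0, -0.004, 0.001, -0.002, -0.002], 'joint_torque': [0.004, -55.0, 1.553, -19.883, 0.01, 0.004, -0.0], 'tcp_pos': [0.298, -0.66, 0.23], 'tool_rot': [-3.069, -0.66, 0.001], 'contact_force': [-0.955, -0.282, -1.026], 'wrist_torque': [0.042, 0.008, 0.017], 'gripper_force': 0.0, 'gripper_width': 0.085}
0.0187 [[0.912, 0.411, -0.001], [0.411, -0.912, 0.002], [-0.0, -0.002, -1.0]] {'fx': 321.5913919764539, 'fy': 321.5913919764539, 'cx': 255.8930701468685, 'cy': 192.02915647760094, 'mount': array([[-8.75472465e-04, -9.53326992e-01, -3.01938537e-01,
         7.70873243e-02],
       [ 9.99999386e-01, -1.03959353e-03,  3.82861502e-04,
        -2.50040473e-04],
       [-6.78885553e-04, -3.01938017e-01,  9.53327317e-01,
        -1.41625105e-01],
       [ 0.00000000e+00,  0.00000000e+00,  0.00000000e+00,
         1.00000000e+00]])}
```

View pics/scene0.png

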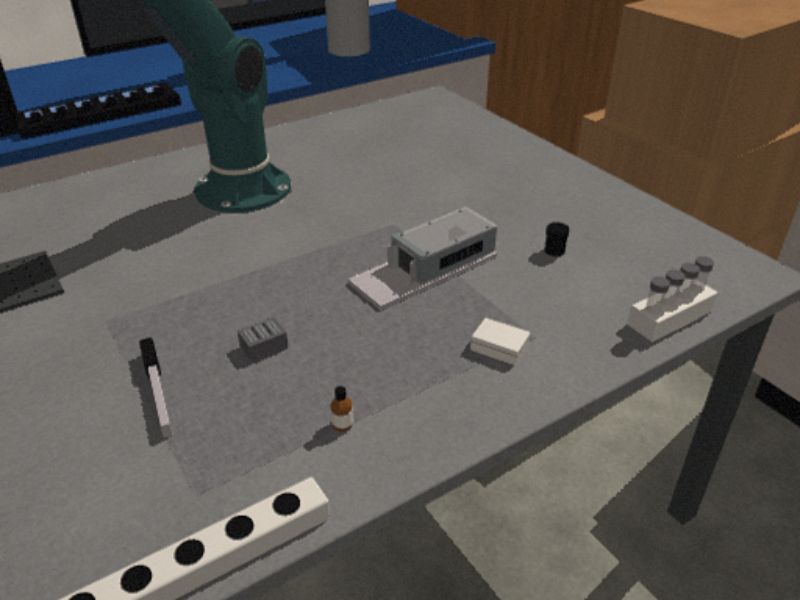

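View pics/side0.png

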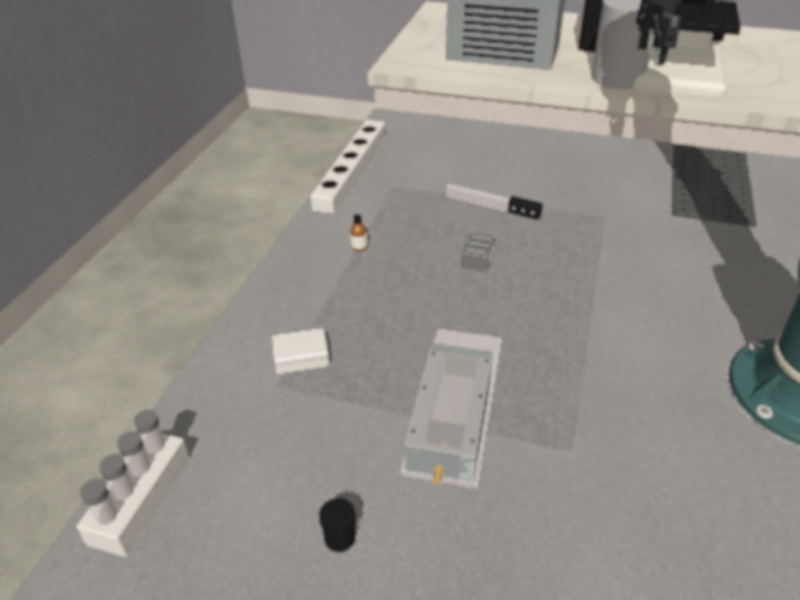

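The scene shows the port (ledge corner ~(380,305), tunnel ~(440,240)), the cassette (262,340), the pusher with handle (149,355) and tip (166,432), and the bottle (342,410). The side view shows the brass pin at (438,474), the ledge's front edge at (468,335), the pusher at (446,190)–(541,210) and the cassette at (478,252).

```bash
cat > m.py <<'E'
from h import *
def rect(n,p,zlo,zhi,r):
    f=np.load(f'{n}.npz');P=f['P'];u,v=int(p[0]*.64),int(p[1]*.64)
    c=np.nanmedian(P[v-1:v+2,u-1:u+2].reshape(-1,3),0)
    Q=P.reshape(-1,3);Q=Q[np.isfinite(Q[:,0])]
    Q=Q[(np.hypot(*(Q[:,:2]-c[:2]).T)<r)&(Q[:,2]>zlo)&(Q[:,2]<zhi)]
    b=cv2.minAreaRect((Q[:,:2]*1000).astype(np.float32))
    print(n,p,'c',c.round(3),'n',len(Q),'mean',Q.mean(0).round(4),'z',np.percentile(Q[:,2],[5,50,95]).round(4),'rect',np.round(b[0],1),np.round(b[1],1),round(b[2],1))
    return Q
for n,pc,pp,pr in(('scene',(265,330),(157,385),(445,240)),('side',(480,245),(495,199),(460,400))):
    rect(n,pc,.028,.05,.07)
    Q=rect(n,pp,.018,.05,.15)
    ax=np.linalg.svd(Q[:,:2]-Q[:,:2].mean(0),full_matrices=False)[2][0];print('pusher axis',ax, np.percentile((Q[:,:2]-Q[:,:2].mean(0))@ax,[0,1,99,100]))
    Q=rect(n,pr,.055,.09,.2)
for n,ps in(('scene',[(380,305),(351,281),(497,257)]),('side',[(437,331),(501,336),(404,472),(476,484),(468,345),(438,474)])):
    P=np.load(f'{n}.npz')['P']
    for p in ps: print(n,p,P[int(p[1]*.64),int(p[0]*.64)].round(4))
E
python3 m.py
```

```text
scene (265, 330) c [ 0.552 -0.192  0.035] n 362 mean [ 0.5569 -0.2001  0.0339] z [0.03   0.0341 0.0368] rect [ 553.9 -199.1] [70.6 55.6] 88.5
scene (157, 385) c [ 0.574 -0.387  0.027] n 424 mean [ 0.5604 -0.3866  0.028 ] z [0.0231 0.0273 0.0334] rect [ 561.7 -386.5] [ 21.7 212.4] 80.5
pusher axis [ 0.98511045 -0.17192263] [-0.10490266 -0.10076233  0.10611189  0.1074266 ]
scene (445, 240) c [0.532 0.198 0.07 ] n 1315 mean [0.5158 0.2045 0.0683] z [0.0584 0.0695 0.0728] rect [507.7 206. ] [103.5 213.6] 4.5
side (480, 245) c [ 0.551 -0.198  0.034] n 261 mean [ 0.5528 -0.1936  0.033 ] z [0.0296 0.0332 0.036 ] rect [ 553.7 -195.7] [50.4 73. ] 0.2
side (495, 199) c [ 0.558 -0.379  0.022] n 310 mean [ 0.5458 -0.3751  0.0257] z [0.0193 0.0253 0.0325] rect [ 574.9 -315.6] [166.5 207.6] 78.6
pusher axis [-0.97980531  0.19995386] [-0.12055114 -0.11749923  0.08615727  0.08705575]
side (460, 400) c [0.494 0.222 0.071] n 3102 mean [0.5059 0.2272 0.0697] z [0.0652 0.0701 0.0729] rect [507.7 208.9] [ 95.3 211.2] 4.4
scene (380, 305) [0.5773 0.0226 0.0134]
scene (351, 281) [0.4809 0.0158 0.0146]
scene (497, 257) [ 0.5516  0.3187 -0.0031]
side (437, 331) [ 0.5796  0.0168 -0.0016]
side (501, 336) [ 0.4724  0.0016 -0.0024]
side (404, 472) [0.5488 0.3159 0.0075]
side (476, 484) [0.4501 0.3077 0.0103]
side (468, 345) [0.5188 0.0486 0.0109]
side (438, 474) [0.4988 0.3228 0.0325]
```

```bash
cat >> h.py <<'E'
def go(x,y,z,yaw):
    "shift (cm, present tool axes) and turn after it to tool pointing down with tool y at world angle yaw (deg)"
    s=bot.get_state();M=R.from_rotvec(s['tool_rot']).as_matrix()
    a=np.radians(yaw);ty=np.array([np.cos(a),np.sin(a),0]);tz=np.array([0,0,-1.]);G=np.stack([np.cross(ty,tz),ty,tz],1)
    print('t',round(s['time'],2),'shift cm',(M.T@(np.array([x,y,z])-s['tcp_pos'])*100).round(2),'turn',R.from_matrix(M.T@G).as_rotvec().round(3),'F',np.round(s['contact_force'],1))
E
python3 -c "
from h import *
go(.554,-.197,.15,0)"
```

```text
t 0.1 shift cm [ 42.4  -31.67   8.08] turn [-2.000e-03 -1.000e-03 -1.147e+00] F [-1.  -0.3 -1. ]
```

>>> play_rows(moves=[4.24, -3.17, 0.8, 0, 0, 0, 4.24, -3.17, 0.8, 0, 0, 0, 4.24, -3.17, 0.8, 0, 0, 0, 4.24, -3.17, 0.8, 0, 0, 0, 4.24, -3.17, 0.8, 0, 0, 0, 4.24, -3.17, 0.8, 0, 0, 0, 4.24, -3.17, 0.8, 0, 0, 0, 4.24, -3.17, 0.8, 0, 0, 0, 4.24, -3.17, 0.8, 0, 0, 0, 4.24, -3.17, 0.8, 0, 0, 0, 0, 0, 0, 0, 0, -0.164, 0, 0, 0, 0, 0, -0.164, 0, 0, 0, 0, 0, -0.164, 0, 0, 0, 0, 0, -0.164, 0, 0, 0, 0, 0, -0.164, 0, 0, 0, 0, 0, -0.164, 0, 0, 0, 0, 0, -0.164, 0, 0, 0, 0, 0, 0, 0, 0, 0, 0, 0, 0], hand=8.5)

```text
time: 2.48
tcp_pos: [0.554, -0.1976, 0.1511]
tool_rot: [-2.223, -2.219, 0.0]
contact_force: [-0.0, 0.1, -0.7]
gripper_width: 0.0851
gripper_force: 0.0
```

```bash
cat > w.py <<'E'
from h import *
import sys
go(.554,-.197,.15,0)
im,d,m,T=cam('wrist');P=cloud(d,m,T);np.savez('wrist.npz',im=im,d=d,P=P)
cv2.imwrite('pics/%s.png'%sys.argv[1],cv2.resize(im,(800,600)))
E
python3 w.py w1
python3 - <<'E'
import sys;sys.path.insert(0,'.')
from h import *
P=np.load('wrist.npz')['P'].reshape(-1,3);Q=P[np.isfinite(P[:,0])]
Q=Q[(np.hypot(Q[:,0]-.554,Q[:,1]+.197)<.06)]
print(np.percentile(Q[:,2],[1,10,50,90,99]).round(4))
Q=Q[(Q[:,2]>.03)&(Q[:,2]<.042)]
print(len(Q),cv2.minAreaRect((Q[:,:2]*1000).astype(np.float32)))
E
```

```text
t 2.48 shift cm [ 0.06 -0.    0.11] turn [-0.    -0.    -0.002] F [-0.   0.1 -0.7]
[-1.300e-03 -2.000e-04  2.042e-01  2.329e-01  2.383e-01]
4726 ((552.4248657226562, -197.9524688720703), (50.04252624511719, 69.09814453125), 0.018331080675125122)
```

View pics/w1.png

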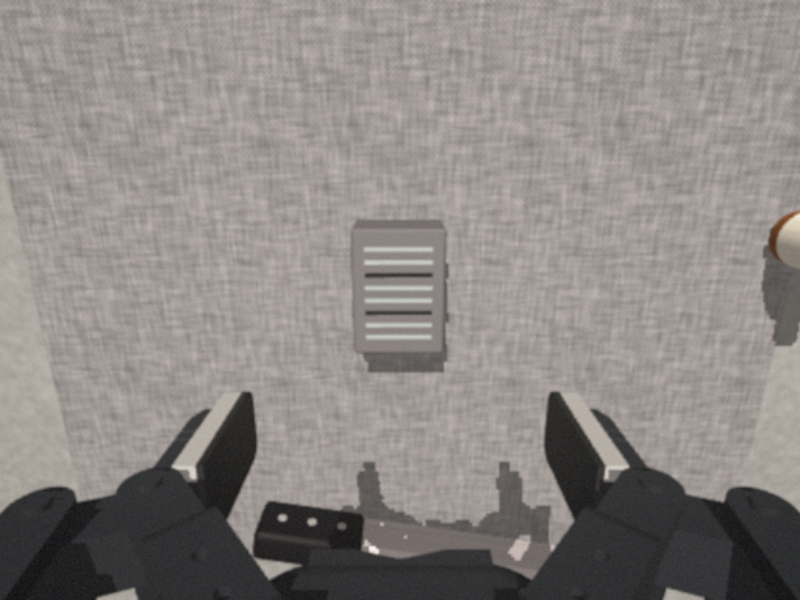

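The wrist view shows the cassette straight ahead of the gripper (centre (398,285)), square to it, with the pusher handle at (310,530). Measured 50 × 69 mm at (0.5524, −0.198), which fits the given size.

>>> play_rows(moves=[-0.04, -0.16, 3.5, 0, 0, 0, 0, 0, 3.5, 0, 0, 0, 0, 0, 3.5, 0, 0, 0, 0, 0, 2.5, 0, 0, 0, 0, 0, 1.6, 0, 0, 0, 0, 0, 0, 0, 0, 0, 0, 0, 0, 0, 0, 0])

```text
time: 3.4
tcp_pos: [0.5534, -0.1981, 0.0061]
tool_rot: [2.22, 2.221, 0.001]
contact_force: [-0.0, -0.6, 0.1]
gripper_width: 0.0849
gripper_force: 0.0
```

>>> play_rows(moves=[0, 0, 0, 0, 0, 0, 0, 0, 0, 0, 0, 0, 0, 0, 0, 0, 0, 0, 0, 0, 0, 0, 0, 0, 0, 0, 0, 0, 0, 0, 0, 0, 0, 0, 0, 0], hand=4.0, squeeze=30)

```text
time: 4.15
tcp_pos: [0.5532, -0.1982, 0.0062]
tool_rot: [2.22, 2.221, 0.001]
contact_force: [-1.2, 0.0, 5.4]
gripper_width: 0.0497
gripper_force: 32.8
```

>>> play_rows(moves=[0, 0, -2, 0, 0, 0, 0, 0, -4, 0, 0, 0, 0, 0, -5, 0, 0, 0, 3, -0.5, -2, 0, 0, 0, 4, -0.7, 0, 0, 0, 0, 4, -0.7, 0, 0, 0, 0, 4, -0.7, 0, 0, 0, 0, 3, -0.8, 0, 0, 0, -0.078, 2, 0, 0, 0, 0, 0, 0, 0, 0, 0, 0, 0, 0, 0, 0, 0, 0, 0])

```text
time: 5.52
tcp_pos: [0.5169, 0.0007, 0.1356]
tool_rot: [2.133, 2.306, -0.001]
contact_force: [1.2, 0.6, -2.1]
gripper_width: 0.0496
gripper_force: 31.9
```

```bash
python3 w.py w2
cat > port.py <<'E'
from h import *
P=np.load('wrist.npz')['P'].reshape(-1,3);Q=P[np.isfinite(P[:,0])]
Q=Q[(np.abs(Q[:,0]-.515)<.12)&(Q[:,1]<.34)]
for lo,hi,y0,y1 in((.066,.078,.1,.34),(.008,.016,.0,.12),(.045,.055,.06,.15)):
    q=Q[(Q[:,2]>lo)&(Q[:,2]<hi)&(Q[:,1]>y0)&(Q[:,1]<y1)]
    print(lo,len(q),q.mean(0).round(4),q.min(0).round(4),q.max(0).round(4),cv2.minAreaRect((q[:,:2]*1000).astype(np.float32)))
E
python3 port.py
```

```text
t 5.53 shift cm [-20.     2.16  -1.42] turn [0.    0.001 0.078] F [ 1.2  0.6 -2.1]
0.066 2822 [0.5141 0.1222 0.0734] [0.4668 0.1156 0.066 ] [0.5607 0.1295 0.0767] ((513.6459350585938, 122.58150482177734), (94.0831527709961, 7.584718704223633), 4.416292667388916)
0.008 16911 [0.5169 0.0707 0.0112] [0.4602 0.0163 0.0081] [0.5747 0.12   0.016 ] ((517.4298095703125, 71.38683319091797), (108.42616271972656, 104.52777862548828), 3.9435365200042725)
0.045 560 [0.5148 0.1166 0.0503] [0.4675 0.0994 0.045 ] [0.5601 0.1231 0.055 ] ((514.329833984375, 111.47317504882812), (92.85735321044922, 19.31258201599121), 4.139878273010254)
```

View pics/w2.png

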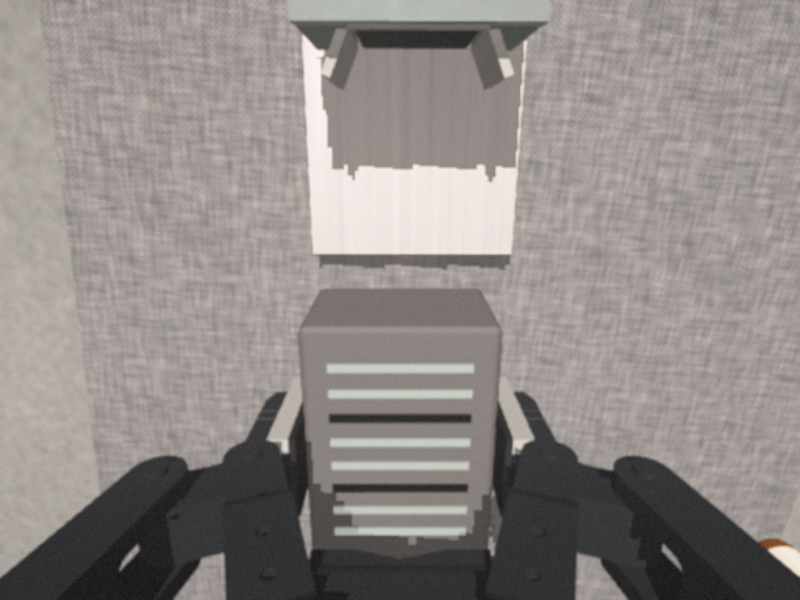

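The view shows the ledge square ahead (front edge at row 255, columns 313–512), the lead-in plates at (338,60) and (497,60), and the cassette held level. Plate width 108 mm and tunnel width 94 mm both fit; the port origin is at about (0.514, 0.119) with its axis 4.3° off y.

```bash
python3 -c "
from h import *
go(.5181,.0639,.0195,4.3)"
```

```text
t 5.58 shift cm [ 6.34  0.6  11.6 ] turn [-0.     0.001  0.002] F [-0.1  0.3 -1.8]
```

>>> play_rows(moves=[2.5, 0.3, 0, 0, 0, 0, 2.5, 0.3, 1, 0, 0, 0, 1.3, 0, 3, 0, 0, 0, 0, 0, 3, 0, 0, 0, 0, 0, 2.4, 0, 0, 0, 0, 0, 1.5, 0, 0, 0, 0, 0, 0.6, 0, 0, 0, 0, 0, 0, 0, 0, 0, 0, 0, 0, 0, 0, 0])

```text
time: 6.7
tcp_pos: [0.5185, 0.0652, 0.021]
tool_rot: [2.132, 2.307, 0.002]
contact_force: [0.3, 0.3, -1.1]
gripper_width: 0.0497
gripper_force: 31.9
```

>>> play_rows(moves=[0, 0, 0.15, 0, 0, 0, 0, 0, 0.1, 0, 0, 0, 0, 0, 0, 0, 0, 0])

```text
time: 7.08
tcp_pos: [0.5182, 0.0652, 0.0181]
tool_rot: [2.132, 2.307, 0.001]
contact_force: [-0.8, 0.4, 2.4]
gripper_width: 0.0494
gripper_force: 32.2
```

>>> play_rows(moves=[0, 0, 0, 0, 0, 0, 0, 0, 0, 0, 0, 0, 0, 0, 0, 0, 0, 0, 0, 0, -2, 0, 0, 0, 0, 0, -4, 0, 0, 0, 0, 0, -5, 0, 0, 0, 0, 0, -4, 0, 0, 0, 0, 0, 0, 0, 0, 0], hand=7.5)

```text
time: 8.07
tcp_pos: [0.5201, 0.0657, 0.1708]
tool_rot: [2.129, 2.304, 0.009]
contact_force: [0.4, 0.4, 0.0]
gripper_width: 0.0749
gripper_force: 0.0
```

```bash
python3 -c "
from h import *
go(.512,-.378,.17,-100.5)"
python3 w.py w3
python3 - <<'E'
from h import *
P=np.load('wrist.npz')['P'].reshape(-1,3);Q=P[np.isfinite(P[:,0])]
q=Q[(Q[:,2]>.043)&(Q[:,2]<.053)&(np.abs(Q[:,0]-.518)<.035)&(Q[:,1]<.1)]
print(len(q),cv2.minAreaRect((q[:,:2]*1000).astype(np.float32)))
E
```

```text
t 8.07 shift cm [-4.417e+01 -4.300e+00  3.000e-02] turn [ 0.004 -0.007  1.833] F [0.4 0.4 0. ]
t 8.07 shift cm [-26.46   1.3    2.08] turn [ 0.007 -0.001  0.079] F [0.4 0.4 0. ]
4475 ((517.505615234375, 64.94005584716797), (50.07947540283203, 70.05801391601562), 4.3189921379089355)
```

Cassette upright on the ledge, aligned at 4.3°, within 1 mm of the centre line. Now the pusher.

>>> play_rows(moves=[-4.42, -0.43, 0, 0, 0, 0.16, -4.36, 0.28, 0, 0, 0, 0.16, -4.26, 0.98, 0, 0, 0, 0.16, -4.05, 1.64, 0, 0, 0, 0.16, -3.73, 2.27, 0, 0, 0, 0.16, -3.32, 2.83, 0, 0, 0, 0.16, -2.82, 3.32, 0, 0, 0, 0.16, -2.25, 3.72, 0, 0, 0, 0.16, -1.63, 4.04, 0, 0, 0, 0.16, -0.97, 4.25, 0, 0, 0, 0.16, 0, 0, 0, 0, 0, 0.16, 0, 0, 0, 0, 0, 0.07, 0, 0, 0, 0, 0, 0, 0, 0, 0, 0, 0, 0])

```text
time: 9.88
tcp_pos: [0.5108, -0.3711, 0.1667]
tool_rot: [-3.128, 0.28, 0.003]
contact_force: [-0.3, -0.3, -0.8]
gripper_width: 0.0748
gripper_force: 0.0
```

```bash
python3 w.py w4
python3 - <<'E'
from h import *
go(.512,-.378,.17,-100.5)
P=np.load('wrist.npz')['P'].reshape(-1,3);Q=P[np.isfinite(P[:,0])]
for lo,hi in((.015,.031),(.0315,.04)):
    q=Q[(Q[:,2]>lo)&(Q[:,2]<hi)&(Q[:,0]<.69)&(np.abs(Q[:,1]+.385)<.06)&(Q[:,0]>.44)]
    print(len(q),q.mean(0).round(4),cv2.minAreaRect((q[:,:2]*1000).astype(np.float32)))
E
```

```text
t 9.88 shift cm [  1.16 -17.9    1.68] turn [-2.00e-03  1.00e-03 -1.75e+00] F [-0.3 -0.3 -0.8]
t 9.93 shift cm [ 0.23  0.65 -0.3 ] turn [-0.     0.001  0.004] F [0.4 0.4 1. ]
2874 [ 0.587  -0.3908  0.0271] ((554.6527709960938, -385.7509765625), (22.136354446411133, 195.09034729003906), 79.46083068847656)
1476 [ 0.4939 -0.3745  0.0329] ((492.2926025390625, -374.38836669921875), (20.518474578857422, 67.46659851074219), 79.82381439208984)
```

View pics/w4.png

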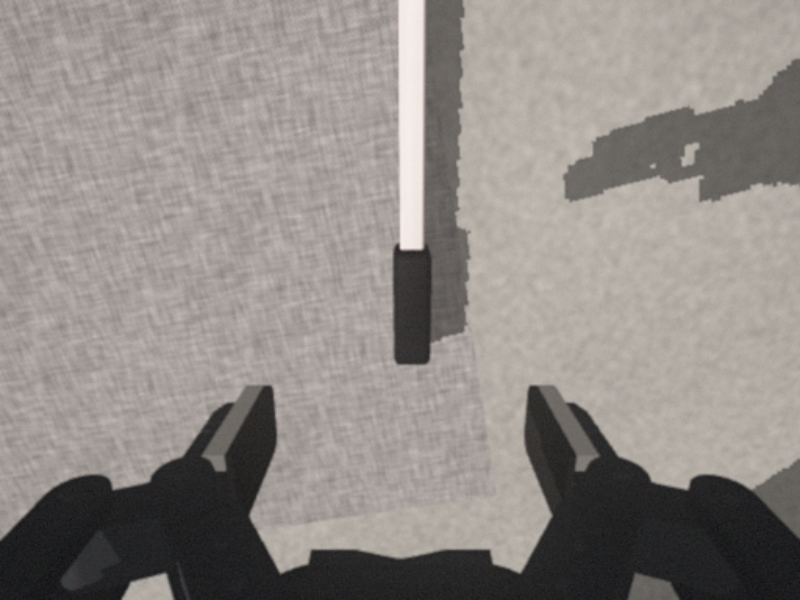

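The view shows the pusher straight ahead: handle at (412,305), blade running up along column 412. It lies 6 mm to tool +y, and the handle measured 67 × 20.5 mm on top, as it should.

>>> play_rows(moves=[0.15, 0.65, 3, 0, 0, 0.004, 0, 0, 4, 0, 0, 0, 0, 0, 4, 0, 0, 0, 0, 0, 3, 0, 0, 0, 0, 0, 1.5, 0, 0, 0, 0, 0, 0.5, 0, 0, 0, 0, 0, 0, 0, 0, 0, 0, 0, 0, 0, 0, 0])

```text
time: 10.92
tcp_pos: [0.5123, -0.3789, 0.009]
tool_rot: [3.127, -0.289, 0.003]
contact_force: [-0.3, -0.3, 0.8]
gripper_width: 0.0752
gripper_force: 0.0
```

```bash
python3 -c "
from h import *
go(.512,-.3779,.006,-100.3)"
```

```text
t 10.93 shift cm [-0.05 -0.1   0.3 ] turn [ 0.001 -0.002 -0.004] F [-0.3 -0.3  0.8]
```

>>> play_rows(moves=[0, -0.1, 0.3, 0, 0, -0.003, 0, 0, 0, 0, 0, 0])

```text
time: 11.18
tcp_pos: [0.5119, -0.3772, 0.005]
tool_rot: [-3.129, 0.284, -0.0]
contact_force: [0.9, 0.5, -0.7]
gripper_width: 0.075
gripper_force: 0.0
```

>>> play_rows(moves=[0, 0, 0, 0, 0, 0, 0, 0, 0, 0, 0, 0, 0, 0, 0, 0, 0, 0, 0, 0, 0, 0, 0, 0, 0, 0, 0, 0, 0, 0, 0, 0, 0, 0, 0, 0, 0, 0, 0, 0, 0, 0, 0, 0, 0, 0, 0, 0], hand=1.2, squeeze=70)

```text
time: 12.18
tcp_pos: [0.5119, -0.3776, 0.005]
tool_rot: [3.128, -0.284, 0.001]
contact_force: [-0.4, 0.1, 3.3]
gripper_width: 0.021
gripper_force: 69.5
```

>>> play_rows(moves=[0, 0, -2, 0, 0, 0, 0, 0, -4, 0, 0, 0, 0, 0, -4, 0, 0, 0, 0, 0, -3, 0, 0, 0, 0, 0, 0, 0, 0, 0, 0, 0, 0, 0, 0, 0])

```text
time: 12.92
tcp_pos: [0.511, -0.3766, 0.1343]
tool_rot: [-3.128, 0.284, 0.002]
contact_force: [-0.3, 0.2, -1.5]
gripper_width: 0.021
gripper_force: 69.0
```

```bash
python3 -c "
from h import *
u=np.array([-np.sin(np.radians(4.3)),np.cos(np.radians(4.3))])
o=np.array([.514,.1188]); p=o-.285*u
print(p); go(*p,.13,4.3)"
```

```text
[ 0.53536894 -0.16539776]
t 12.93 shift cm [ -1.4  -21.21   0.45] turn [-0.002  0.    -1.827] F [-0.3  0.2 -1.5]
```

>>> play_rows(moves=[-0.28, -4.24, 0.1, 0, 0, 0, -0.28, -4.24, 0.1, 0, 0, 0, -0.28, -4.24, 0.1, 0, 0, 0, -0.28, -4.24, 0.1, 0, 0, 0, -0.28, -4.24, 0, 0, 0, 0, 0, 0, 0, 0, 0, -0.166, 0, 0, 0, 0, 0, -0.166, 0, 0, 0, 0, 0, -0.166, 0, 0, 0, 0, 0, -0.166, 0, 0, 0, 0, 0, -0.166, 0, 0, 0, 0, 0, -0.166, 0, 0, 0, 0, 0, -0.166, 0, 0, 0, 0, 0, -0.166, 0, 0, 0, 0, 0, -0.166, 0, 0, 0, 0, 0, -0.166, 0, 0, 0, 0, 0, -0.167, 0, 0, 0, 0, 0, 0, 0, 0, 0, 0, 0, 0])

```text
time: 15.18
tcp_pos: [0.5355, -0.1662, 0.1299]
tool_rot: [-2.138, -2.299, 0.001]
contact_force: [-0.0, 0.2, -1.3]
gripper_width: 0.0209
gripper_force: 69.0
```

```bash
python3 -c "
from h import *
u=np.array([-np.sin(np.radians(4.3)),np.cos(np.radians(4.3))])
o=np.array([.514,.1188]); p=o-.265*u
go(*p,.022,4.3)"; python3 w.py w5
python3 - <<'E'
from h import *
P=np.load('wrist.npz')['P'].reshape(-1,3);Q=P[np.isfinite(P[:,0])]
q=Q[(Q[:,2]>.1)&(Q[:,2]<.18)&(np.abs(Q[:,0]-.53)<.04)&(Q[:,1]>-.15)&(Q[:,1]<.05)]
print(len(q),np.percentile(q[:,2],[5,50,95]))
for a in(-.14,-.1,-.06,-.03):
    s=q[abs(q[:,1]-a)<.008]; print(a,len(s),s.mean(0).round(4) if len(s) else '')
print(q[:,1].max(),cv2.minAreaRect((q[:,:2]*1000).astype(np.float32)))
E
```

```text
t 15.18 shift cm [2.080e+00 1.000e-02 1.079e+01] turn [-0.002 -0.001 -0.003] F [-0.   0.2 -1.3]
t 15.18 shift cm [-3.2   1.62 -2.01] turn [-0.002 -0.001  0.073] F [-0.   0.2 -1.3]
9236 [0.15060796 0.15193404 0.15304169]
-0.14 1268 [ 0.533  -0.1399  0.1519]
-0.1 1683 [ 0.53   -0.0998  0.1519]
-0.06 1025 [ 0.5275 -0.0644  0.1518]
-0.03 0 
-0.060153894486221084 ((544.9581909179688, -105.44971466064453), (43.16162109375, 92.38618469238281), 4.328855037689209)
```

View pics/w5.png

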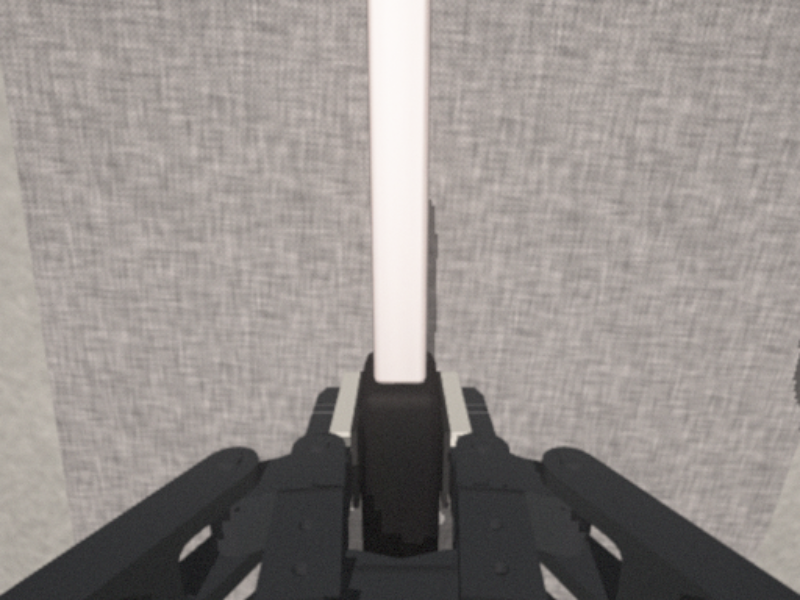

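The view shows the blade straight along column 400 and the handle square in the pads. Blade top is level, at z = 0.152. Lowering behind the cassette.

>>> play_rows(moves=[0, 0, 3, 0, 0, 0, 0, 0, 3, 0, 0, 0, 0, 0, 3, 0, 0, 0, 0.5, 0, 1.2, 0, 0, 0, 1.5, 0, 0.6, 0, 0, -0.003, 0, 0, 0, 0, 0, 0, 0, 0, 0, 0, 0, 0])

```text
time: 16.1
tcp_pos: [0.5354, -0.1461, 0.0237]
tool_rot: [2.131, 2.306, 0.001]
contact_force: [0.5, -0.2, -0.5]
gripper_width: 0.0209
gripper_force: 69.0
```

```bash
cat > st.py <<'E'
from h import *
a=np.radians(4.3);u=np.array([-np.sin(a),np.cos(a)]);n=np.array([np.cos(a),np.sin(a)]);o=np.array([.514,.1188])
s=bot.get_state();r=s['tcp_pos'][:2]-o;f=s['contact_force']
print('t %.2f tip x %.1f lat %.1f z %.1f  push %.1f lat %.1f fz %.1f'%(s['time'],(r@u)*1000+155,(r@n)*1000,s['tcp_pos'][2]*1000,-(f[:2]@u),f[:2]@n,f[2]))
go(*(o-.24*u),.0215,4.3)
E
python3 st.py
```

```text
t 16.10 tip x -110.7 lat 1.5 z 23.7  push 0.2 lat 0.5 fz -0.5
t 16.1 shift cm [ 2.57 -0.14  0.22] turn [0.002 0.001 0.004] F [ 0.5 -0.2 -0.5]
```

>>> play_rows(moves=[0.6, -0.14, 0.2, 0, 0, 0.003, 0.6, 0, 0, 0, 0, 0, 0.6, 0, 0, 0, 0, 0, 0.6, 0, 0, 0, 0, 0, 0.6, 0, 0, 0, 0, 0, 0.6, 0, 0, 0, 0, 0, 0.6, 0, 0, 0, 0, 0])

```text
time: 16.98
tcp_pos: [0.5301, -0.1045, 0.0208]
tool_rot: [2.137, 2.303, -0.0]
contact_force: [0.5, -3.8, 0.3]
gripper_width: 0.0208
gripper_force: 69.1
```

```bash
python3 st.py
```

```text
t 16.98 tip x -68.8 lat -0.7 z 20.8  push 3.8 lat 0.2 fz 0.3
t 16.98 shift cm [-1.62  0.07 -0.07] turn [-0.  0. -0.] F [ 0.5 -3.8  0.3]
```

>>> play_rows(moves=[0.5, 0, 0, 0, 0, 0, 0.5, 0, 0, 0, 0, 0, 0.5, 0, 0, 0, 0, 0, 0.5, 0, 0, 0, 0, 0, 0.5, 0, 0, 0, 0, 0, 0.5, 0, 0, 0, 0, 0, 0.5, 0, 0, 0, 0, 0, 0.5, 0, 0, 0, 0, 0])

```text
time: 17.98
tcp_pos: [0.527, -0.0641, 0.0208]
tool_rot: [-2.136, -2.303, -0.0]
contact_force: [0.4, -3.2, -0.1]
gripper_width: 0.0212
gripper_force: 69.1
```

```bash
python3 st.py
```

```text
t 17.98 tip x -28.4 lat -0.7 z 20.8  push 3.2 lat 0.1 fz -0.1
t 17.98 shift cm [-5.66  0.07 -0.08] turn [-0. -0.  0.] F [ 0.4 -3.2 -0.1]
```

>>> play_rows(moves=[0.5, 0, 0, 0, 0, 0, 0.5, 0, 0, 0, 0, 0, 0.5, 0, 0, 0, 0, 0, 0.5, 0, 0, 0, 0, 0, 0.5, 0, 0, 0, 0, 0, 0.5, 0, 0, 0, 0, 0, 0.5, 0, 0, 0, 0, 0, 0.5, 0, 0, 0, 0, 0, 0.5, 0, 0, 0, 0, 0, 0.5, 0, 0, 0, 0, 0])

```text
time: 19.23
tcp_pos: [0.5233, -0.0145, 0.0208]
tool_rot: [-2.137, -2.303, 0.0]
contact_force: [0.6, -3.4, -1.0]
gripper_width: 0.021
gripper_force: 69.1
```

```bash
python3 st.py
```

```text
t 19.23 tip x 21.3 lat -0.7 z 20.8  push 3.5 lat 0.3 fz -1.0
t 19.23 shift cm [-10.63   0.07  -0.07] turn [-0.  0. -0.] F [ 0.6 -3.4 -1. ]
```

>>> play_rows(moves=[0.5, 0, 0, 0, 0, 0, 0.5, 0, 0, 0, 0, 0, 0.5, 0, 0, 0, 0, 0, 0.4, 0, 0, 0, 0, 0, 0, 0, 0, 0, 0, 0])

```text
time: 19.85
tcp_pos: [0.522, 0.0052, 0.0208]
tool_rot: [-2.135, -2.304, -0.001]
contact_force: [-0.2, -0.9, -0.9]
gripper_width: 0.021
gripper_force: 69.1
```

```bash
cat >> st.py <<'E'
def pin(im):
    c=im[285:335,255:305];h=cv2.cvtColor(c,cv2.COLOR_BGR2HSV).astype(int)
    k=(h[...,0]>8)&(h[...,0]<32)&(h[...,1]>110)
    v,uu=np.nonzero(k); return k.sum(),(v.min()+285,v.max()+285,uu.mean()+255) if len(v) else None
print('pin0',pin(np.load('side.npz')['im']),'now',pin(bot.capture('side')[0]))
E
python3 st.py
```

```text
t 19.85 tip x 41.1 lat -0.6 z 20.8  push 0.8 lat -0.3 fz -0.9
t 19.85 shift cm [-12.61   0.04  -0.08] turn [ 0.    -0.001  0.001] F [-0.2 -0.9 -0.9]
pin0 (np.int64(37), (np.int64(299), np.int64(308), np.float64(280.1621621621622))) now (np.int64(35), (np.int64(299), np.int64(308), np.float64(280.0571428571429)))
```

>>> play_rows(moves=[0.2, 0, 0, 0, 0, 0, 0.2, 0, 0, 0, 0, 0, 0.2, 0, 0, 0, 0, 0, 0.1, 0, 0, 0, 0, 0])

```text
time: 20.4
tcp_pos: [0.5215, 0.0111, 0.0208]
tool_rot: [2.137, 2.303, -0.0]
contact_force: [-0.4, -2.4, -0.5]
gripper_width: 0.021
gripper_force: 69.1
```

```bash
python3 st.py
```

```text
t 20.40 tip x 47.0 lat -0.6 z 20.8  push 2.4 lat -0.6 fz -0.5
t 20.4 shift cm [-13.2    0.07  -0.07] turn [ 0.  0. -0.] F [-0.4 -2.4 -0.5]
pin0 (np.int64(37), (np.int64(299), np.int64(308), np.float64(280.1621621621622))) now (np.int64(34), (np.int64(299), np.int64(308), np.float64(279.97058823529414)))
```

Pin not moved yet, so there is still at least 8 mm to go.

>>> play_rows(moves=[0.2, 0, 0, 0, 0, 0, 0.2, 0, 0, 0, 0, 0, 0.2, 0, 0, 0, 0, 0, 0.1, 0, 0, 0, 0, 0])

```text
time: 20.95
tcp_pos: [0.5207, 0.0184, 0.0207]
tool_rot: [-2.136, -2.303, 0.0]
contact_force: [0.0, -1.6, -3.3]
gripper_width: 0.021
gripper_force: 68.8
```

```bash
python3 st.py
```

```text
t 20.95 tip x 54.4 lat -0.8 z 20.7  push 1.6 lat -0.1 fz -3.3
t 20.95 shift cm [-13.94   0.08  -0.08] turn [-0.    -0.     0.001] F [ 0.  -1.6 -3.3]
pin0 (np.int64(37), (np.int64(299), np.int64(308), np.float64(280.1621621621622))) now (np.int64(38), (np.int64(299), np.int64(310), np.float64(279.7368421052632)))
```

>>> play_rows(moves=[0.15, 0, 0, 0, 0, 0, 0.15, 0, 0, 0, 0, 0, 0, 0, 0, 0, 0, 0])

```text
time: 21.38
tcp_pos: [0.5207, 0.0213, 0.0208]
tool_rot: [-2.136, -2.303, -0.0]
contact_force: [0.1, -1.7, -4.1]
gripper_width: 0.0208
gripper_force: 68.8
```

```bash
sed -i 's/h\[...,1\]>110/h[...,1]>80/' st.py; python3 st.py; python3 - <<'E'
from h import *
m=bot.camera_model('side');T=np.linalg.inv(m['pose'])
for d in(0,.005,.01):
    p=T@np.array([.4988-.075*d,.3228+d,.0325,1]);print(p[0]/p[2]*m['fx']+m['cx'],p[1]/p[2]*m['fy']+m['cy'])
E
```

```text
t 21.38 tip x 57.3 lat -0.6 z 20.8  push 1.7 lat -0.1 fz -4.1
t 21.38 shift cm [-14.23   0.06  -0.07] turn [ 0. -0.  0.] F [ 0.1 -1.7 -4.1]
pin0 (np.int64(54), (np.int64(298), np.int64(309), np.float64(279.7962962962963))) now (np.int64(61), (np.int64(298), np.int64(312), np.float64(279.3606557377049)))
279.97843764943286 302.9818528849554
279.55064039730934 304.96983475863135
279.1194216074762 306.9737165823725
```

>>> play_rows(moves=[0.1, 0, 0, 0, 0, 0, 0.1, 0, 0, 0, 0, 0])

```text
time: 21.68
tcp_pos: [0.5205, 0.0226, 0.0208]
tool_rot: [2.137, 2.303, -0.001]
contact_force: [0.2, -3.5, -2.3]
gripper_width: 0.0211
gripper_force: 68.8
```

```bash
python3 st.py
```

```text
t 21.68 tip x 58.6 lat -0.8 z 20.8  push 3.5 lat -0.0 fz -2.3
t 21.68 shift cm [-14.36   0.08  -0.06] turn [-0.     0.001 -0.   ] F [ 0.2 -3.5 -2.3]
pin0 (np.int64(54), (np.int64(298), np.int64(309), np.float64(279.7962962962963))) now (np.int64(63), (np.int64(298), np.int64(313), np.float64(279.3333333333333)))
```

>>> play_rows(moves=[0.1, 0, 0, 0, 0, 0, 0.05, 0, 0, 0, 0, 0])

```text
time: 21.98
tcp_pos: [0.5202, 0.0226, 0.0208]
tool_rot: [2.138, 2.301, -0.003]
contact_force: [1.0, -6.8, -2.1]
gripper_width: 0.0208
gripper_force: 68.8
```

```bash
python3 st.py
```

```text
t 21.98 tip x 58.6 lat -1.0 z 20.8  push 6.8 lat 0.4 fz -2.1
t 21.98 shift cm [-14.36   0.12  -0.04] turn [-0.001  0.002 -0.002] F [ 1.  -6.8 -2.1]
pin0 (np.int64(54), (np.int64(298), np.int64(309), np.float64(279.7962962962963))) now (np.int64(62), (np.int64(298), np.int64(313), np.float64(279.35483870967744)))
```

>>> play_rows(moves=[0.07, 0, 0, 0, 0, 0, 0, 0, 0, 0, 0, 0])

```text
time: 22.28
tcp_pos: [0.5201, 0.0226, 0.0208]
tool_rot: [2.138, 2.3, -0.005]
contact_force: [0.3, -6.3, -2.6]
gripper_width: 0.021
gripper_force: 68.9
```

```bash
python3 st.py
```

```text
t 22.27 tip x 58.6 lat -1.1 z 20.8  push 6.3 lat -0.2 fz -2.6
t 22.27 shift cm [-14.36   0.15  -0.03] turn [-0.001  0.003 -0.002] F [ 0.3 -6.3 -2.6]
pin0 (np.int64(54), (np.int64(298), np.int64(309), np.float64(279.7962962962963))) now (np.int64(62), (np.int64(298), np.int64(313), np.float64(279.35483870967744)))
```

>>> play_rows(moves=[0.08, 0, 0, 0, 0, 0, 0, 0, 0, 0, 0, 0])

```text
time: 22.58
tcp_pos: [0.52, 0.0226, 0.0209]
tool_rot: [2.139, 2.299, -0.006]
contact_force: [0.3, -7.6, -1.2]
gripper_width: 0.0208
gripper_force: 69.0
```

```bash
python3 st.py; python3 - <<'E'
from h import *
a=np.load('side.npz')['im'][270:330,240:320];b=bot.capture('side')[0][270:330,240:320]
cv2.imwrite('pics/pin.png',cv2.resize(np.hstack([a,b]),None,fx=5,fy=5,interpolation=cv2.INTER_CUBIC))
E
```

```text
t 22.57 tip x 58.6 lat -1.2 z 20.9  push 7.6 lat -0.2 fz -1.2
t 22.57 shift cm [-1.436e+01  1.600e-01 -1.000e-02] turn [-0.002  0.004 -0.003] F [ 0.3 -7.6 -1.2]
pin0 (np.int64(54), (np.int64(298), np.int64(309), np.float64(279.7962962962963))) now (np.int64(63), (np.int64(298), np.int64(313), np.float64(279.3333333333333)))
```

View pics/pin.png

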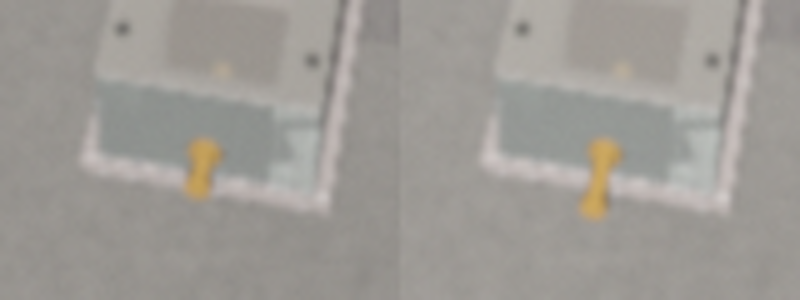

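The left half shows the pin at the start (end at row 195), the right half now (row 215). That is 4 image pixels or 10 mm, so it is fully out, and the push stalled solidly at 7.6 N, under the 13 N limit. Drawing the pusher out straight.

>>> play_rows(moves=[-0.5, 0, 0, 0, 0, 0, -1, 0.05, 0, 0, 0, 0, -1.5, 0, 0, 0, 0, 0, -2, 0, 0, 0, 0, 0, -2, 0, 0, 0, 0, 0, -2, 0, 0, 0, 0, 0, -2, 0, 0, 0, 0, 0, -2, 0, 0, 0, 0, 0, -2, 0, 0, 0, 0, 0, -2, 0, 0, 0, 0, 0, -2, 0, -2, 0, 0, 0, 0, 0, -4, 0, 0, 0, 0, 0, -5, 0, 0, 0, 0, 0, 0, 0, 0, 0, 0, 0, 0, 0, 0, 0])

```text
time: 24.55
tcp_pos: [0.5343, -0.1642, 0.1306]
tool_rot: [-2.138, -2.302, 0.001]
contact_force: [0.1, -0.3, -1.0]
gripper_width: 0.021
gripper_force: 69.2
```

```bash
python3 st.py; python3 -c "
from h import *
go(.512,-.378,.13,-100.3)"
```

```text
t 24.55 tip x -128.8 lat -1.0 z 130.6  push 0.4 lat 0.1 fz -1.0
t 24.55 shift cm [ 4.38  0.1  10.91] turn [-0.001  0.    -0.001] F [ 0.1 -0.3 -1. ]
pin0 (np.int64(54), (np.int64(298), np.int64(309), np.float64(279.7962962962963))) now (np.int64(64), (np.int64(298), np.int64(313), np.float64(279.390625)))
t 24.6 shift cm [-2.119e+01 -3.760e+00 -2.000e-02] turn [-0.002  0.002  1.825] F [-0.2 -0.1 -1.8]
```

>>> play_rows(moves=[-4.24, -0.75, 0, 0, 0, 0, -4.24, -0.75, 0, 0, 0, 0, -4.24, -0.75, 0, 0, 0, 0, -4.24, -0.75, 0, 0, 0, 0, -4.24, -0.75, 0, 0, 0, 0, 0, 0, 0, 0, 0, 0.166, 0, 0, 0, 0, 0, 0.166, 0, 0, 0, 0, 0, 0.166, 0, 0, 0, 0, 0, 0.166, 0, 0, 0, 0, 0, 0.166, 0, 0, 0, 0, 0, 0.166, 0, 0, 0, 0, 0, 0.166, 0, 0, 0, 0, 0, 0.166, 0, 0, 0, 0, 0, 0.166, 0, 0, 0, 0, 0, 0.166, 0, 0, 0, 0, 0, 0.166, 0, 0, 0, 0, 0, 0, 0, 0, 0, 0, 0, 0])

```text
time: 26.85
tcp_pos: [0.513, -0.3771, 0.1297]
tool_rot: [-3.129, 0.278, 0.003]
contact_force: [0.5, -0.2, -1.4]
gripper_width: 0.0208
gripper_force: 69.0
```

```bash
python3 -c "
from h import *
go(.512,-.378,.007,-100.3)"
```

```text
t 26.85 shift cm [-0.05  0.11 12.27] turn [-0.001  0.002  0.002] F [ 0.5 -0.2 -1.4]
```

>>> play_rows(moves=[0, 0.1, 3, 0, 0, 0, 0, 0, 4, 0, 0, 0, 0, 0, 3, 0, 0, 0, 0, 0, 1.3, 0, 0, 0, 0, 0, 0.6, 0, 0, 0, 0, 0, 0.2, 0, 0, 0, 0, 0, 0, 0, 0, 0])

```text
time: 27.72
tcp_pos: [0.514, -0.3791, 0.0107]
tool_rot: [3.128, -0.282, 0.002]
contact_force: [0.5, 0.3, -0.1]
gripper_width: 0.0212
gripper_force: 69.1
```

>>> play_rows(moves=[0, 0, 0.2, 0, 0, 0, 0, 0, 0.15, 0, 0, 0, 0, 0, 0.1, 0, 0, 0, 0, 0, 0, 0, 0, 0])

```text
time: 28.22
tcp_pos: [0.5133, -0.3786, 0.0052]
tool_rot: [-3.129, 0.283, 0.0]
contact_force: [-0.1, 0.6, -1.2]
gripper_width: 0.0211
gripper_force: 69.1
```

>>> play_rows(moves=[0, 0, 0.05, 0, 0, 0, 0, 0, 0, 0, 0, 0, 0, 0, 0, 0, 0, 0])

```text
time: 28.6
tcp_pos: [0.5134, -0.3786, 0.005]
tool_rot: [-3.129, 0.283, -0.0]
contact_force: [-0.5, -0.3, 2.1]
gripper_width: 0.0209
gripper_force: 69.6
```

>>> play_rows(moves=[0, 0, 0, 0, 0, 0, 0, 0, 0, 0, 0, 0, 0, 0, 0, 0, 0, 0, 0, 0, 0, 0, 0, 0, 0, 0, 0, 0, 0, 0, 0, 0, 0, 0, 0, 0, 0, 0, -2, 0, 0, 0, 0, 0, -4, 0, 0, 0, 0, 0, -5, 0, 0, 0, 0, 0, -5, 0, 0, 0, 0, 0, 0, 0, 0, 0], hand=7.5)

```text
time: 29.98
tcp_pos: [0.5161, -0.381, 0.1709]
tool_rot: [3.124, -0.283, 0.015]
contact_force: [0.8, 0.8, -0.1]
gripper_width: 0.0752
gripper_force: 0.0
```

```bash
python3 - <<'E'
from h import *
im,d,m,T=cam('scene');P=cloud(d,m,T);np.savez('end.npz',im=im,d=d,P=P)
b=bot.capture('side')[0]
cv2.imwrite('pics/end.png',np.hstack([cv2.resize(im[120:300,60:360],(480,288)),cv2.resize(b[190:320,220:360],(310,288))]))
E
sed -i "s/^for n,pc.*/rect('end',(157,385),.018,.05,.15)/;/^    /{/rect(n\|Q=rect\|ax=\|print(n,p,P/d};/^for n,ps/d" m.py; sed -n 1,20p m.py >/dev/null; python3 m.py 2>&1|tail -2; python3 st.py
```

```text
P=np.load(f'{n}.npz')['P']
IndentationError: unexpected indent
t 30.07 tip x -341.0 lat -37.8 z 166.3  push 1.0 lat -0.0 fz 0.2
t 30.07 shift cm [ -2.83 -25.74  14.46] turn [ 2.000e-03 -1.000e-03 -1.826e+00] F [ 0.  -1.   0.2]
pin0 (np.int64(54), (np.int64(298), np.int64(309), np.float64(279.7962962962963))) now (np.int64(64), (np.int64(298), np.int64(313), np.float64(279.390625)))
```

View pics/end.png

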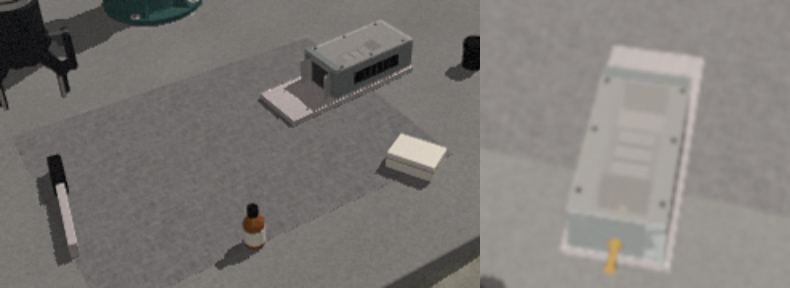

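The pusher lies flat at (62,200), back in its old place. The cassette shows through the roof at (632,140), the pin is out at (613,255), the mouth at (318,75) is dark as it was at the start, and the bystanders have not moved. Handing in.

```bash
python3 -c "
from cell import bot
print(bot.finish_job())"
```

```text
the job is handed in; nothing more can be done
None
```

I handed the job in at about 30 s: the cassette is home with the indicator pin out the full 10 mm, the stop was pressed with at most about 8 N, the pusher is back in its old place on the bench, and the flap looks shut in the final picture.

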